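Pack the torch burner in its case, lid on and clamp down

ROBOT

A 7-joint arm with a two-finger parallel gripper is mounted at the origin on the work surface. World frame = base frame: x ahead of the robot, y to its left, z up, the work surface at z = 0. Lengths are in m, angles in rad, forces in N, time in s.
With the tool pointing down it reaches from about 0.35 to 0.9 m from the base axis. Payload 8.1 kg.
Tool frame: the origin (TCP) lies on the centre line of the jaws, within the pads' length; the fingertips stand 19 mm ahead of it and the grasp point (between the pads) is the TCP; z points along the fingers, y is the direction in which the jaws open and shut (so a half turn about z gives the same grasp; the last joint's range is limited). The gripper opens to 92 mm and grips with 3 to 60 N. Pads are 19 mm wide; open, the fingers measure 130 mm over their backs; the gripper's body (75 mm by 190 mm) begins 47 mm behind the grasp point.
Start: joints at [-1.245, 0.434, 0.025, 1.573, -0.012, 1.134, -0.075], TCP at [0.26, 0.568, 0.246] pointing down, gripper open.
Joint ranges: [-2.62, 2.62], [-0.44, 2.09], [-1.27, 1.32], [0.08, 2.57], [-1.32, 4.46], [0.12, 2], [-2.74, 2.74]. Speed limits (rad/s): [2.22, 2.22, 3.01, 3.01, 3.14, 3.14, 3.14].

INTERFACE

Orientations are given as a rotation vector (axis times angle).
In Python, from cell import monitor, imaging, workorder, outline_of gives the robot as it stands.
- The arm moves only by the tool move_arm, never from a script. Its argument "series" is a list of rows, each a list of 6 numbers: the shift along the world's x, y, z in cm, then the turn, a rotation vector about the world's x, y, z in degrees. A call has 1 to 8 rows; each row shifts and turns the commanded pose from where the row before left it; what a row does not reach is not made up. A row lasts 1/10 s, in which the tool goes at most 50 mm and 8.59 degrees, less where a joint would pass 70% of its speed; a pose out of reach is approached as far as the arm can. A call with a gripper value outside its range is refused whole. "grip" is the opening, from 0 (shut) to 1 (fully open), set as the call begins (left out, the last holds). The fingers move at their own pace and stop on an object; "force" is the grip in N (left out, the last holds). Time passes only in rows, so rows that do not move let the fingers close. It gives the time, the measured TCP pose, the force and the opening at its end, in the units of the state.
- monitor.observe(): the state, without advancing time (a new reading comes with each control period).
- imaging.get_image(name): name is "scene" or "side" or "wrist"; returns a dict with "color" (480x640x3 uint8, red, green, blue), "fx", "fy", "cx", "cy" (pixels), "rvec" (rotation vector, rad) and "tvec" (3), from world to camera coordinates, as OpenCV has them; the wrist camera has in their place "mount" (4x4, takes a point from camera to tool coordinates, whose origin is the TCP and whose axes are the flange's). Camera axes: x right, y down, z forward; pixel columns grow to the right and rows downward; lengths in m; the calibration is good to about 2 mm. The wrist camera is an equidistant fisheye: a pixel r from the principal point sees the ray r / f radians off the axis. A picture is of the moment at which its call begins: read the wrist's pose just before it. There is no depth.
- workorder.sign_off(): hands the job in, once; it reports no verdict.
Trained networks look in the newest picture that a camera, given by its name, has taken for a name from the list of things; names that differ only in an ending like _2 or _b are one class to them, and where a whole thing is asked for, a point or a joint stands for the part that bears it (a point fixed in the world has none). Each returns a list of dicts, best first, with "p" (0 to 1); they miss things now and then, are a little off and sometimes report something else, mostly with a low value. They report only what shows in the picture. A call takes as long as a camera call. They do not tell look-alikes from the thing itself.
- outline_of(camera, thing): "mask" (480x640 bool, what is visible of it) and "rect" ([left, top, width, height] in pixels, round what is visible of it).
The state is a dict: "clock": time; "joints": joint angles; "dq": joint speeds; "joint_efforts": joint torques, N m; "position": TCP position; "ee_rot": TCP orientation; "force": force on the tool from outside, world axes, zero at the start; "ft_torque": the same for the moment, N m; "width": opening from 0.0 (shut) to 1.0 (fully open).
Only numpy, scipy, OpenCV 4.12 (cv2) and the standard library are available. Lean on these libraries where they do the work, as an engineer would, in place of code of your own. Each camera call takes 0.05 s, during which the arm holds its last target. There are 200 camera calls.

TASK

Pack the torch burner away: draw it out from under the low rack by its handle end, set it down on the open bench clear of the rack and let go of it, then pick it up again round its middle and lay it flat in the steel case. Then put the loose lid on the case so that it sits fully home, and swing the clamp fully down onto the lid. Drop neither the burner nor the lid, and leave the other things on the bench where they are.

Things in the scene. Friction and masses are not known exactly. Their poses are not given: they have to be found in the camera images.
- burner: Torch burner, one of three tools half under the rack, in any order; 190 long, 32 high, 0.25 kg. Black block handle x -85 to 19, 26 wide; brass nut at x -95 (near end, sticks out towards the robot), thin neck, steel bell 32 across to x 95. Origin: underside, mid length; x towards the bell, z up. Grip 26 wide at x -70 (handle end) or x 0 (middle).
- rack: Fixed low steel rack: board 160 (x) x 310 (y), underside 60, top 76 up, uprights 14 thick at y +-148, open front and back. Stock on it to 121 up, at least 50 behind the front edge. Origin: on the bench under its centre; front edge x -80, facing the robot: clear of it means wholly below x -80. Tools lie about along x, 85 apart, their near ends 50 to 70 out.
- case: Open dark steel case, fixed: outside 236 (x) x 124 (y) x 70 high, walls 4, floor 4 thick. A clamp bracket, 44 wide, 122 high, stands at its +x end, below the rim within 18 of it, and reaches 48 beyond it. Origin: centre of the underside, z up. It stands left or right of the open bench before the rack, the lid on the other side.
- lid: Loose steel lid, right way up, 0.4 kg: plate 244 (x) x 132 (y), 6 thick, top at z 16; below it a plug 220 x 108, 10 deep, has 4 play each side in the case. Origin: centre of the plug's underside. Bridge handle: bar along y, 86 long, 14 wide (x), 12 high, centre at z 50, 28 free below. Fits either way round. Seated: origin 60 above the case's, x along the case's x.
- clamp (a joint): Clamp arm angle, rad: 0 closed (arm level, from the hinge along the case's -x, its rubber foot just on the seated lid), 1.57 upright, starts open at 1.8 to 2.0, leaning away from the case; stop at 2.2. Stiff: stays where it is left, 2 to 3 N at the grip moves it, no spring; held fingers slip on it, so finish with a push down on its end.
- clamp_grip (a point): Grip point on the clamp arm's centre line, 82 from the hinge. The arm is a steel bar 18 wide (along the case's y), 14 deep, 95 long; pinched by its two sides it turns between the fingers. Closed, it is 34 above the lid's plate. The point turns with the arm.
- clamp_hinge (a point): Centre of the clamp hinge, 155 along the case's x from its origin, 110 above the bench; its axis is the case's y.
- file: Bystander: a flat file, 190 long, 18 high, black handle 18 wide out in front, half under the rack. Origin: underside, mid length; x from handle to blade.
- spanner: Bystander: a steel spanner, 190 long, 12 high, heads 34 across, half under the rack. Origin: underside, mid length; x along it.
- tin: Bystander: short metal tin, 56 across, 50 high, on the open bench in front of the rack. Origin: underside centre.
- oil: Bystander: grey oil bottle, 60 across, 160 high, far right. Origin: underside centre.
- wheel: Bystander: steel wheel lying flat, 120 across, 26 high, far left. Origin: underside centre.
- mug: Bystander: white mug, 76 across, 90 high, near right. Origin: underside centre.
There are look-alikes about, which are no part of the job. Leave any turquoise look-alike of the burner alone.

How it is judged:
On the way, in this order (a step that is already met when the one before it is completed fails the run):
1. the burner lies on the bench, let go, wholly clear of the rack's front edge (x of burner in the frame of rack below -0.165 m and height (world z) of burner below 0.008 m and angle between burner's own z axis and vertical below 0.1 rad and contact force between the fingers and burner below 0.05 N and linear speed of burner below 0.02 m/s), for 0.2 s.
2. the burner is held clear of the bench (40 mm up) with the fingers within 45 mm of its middle (horizontal distance between the grasp point and burner below 0.045 m and height (world z) of burner above 0.04 m and contact force between the fingers and burner above 0.5 N), for 0.05 s.
3. the burner lies flat on the floor of the case, let go (x of burner in the frame of case between -0.03 and 0.03 m and y of burner in the frame of case between -0.05 and 0.05 m and z of burner in the frame of case between 0.001 and 0.014 m and angle between burner's own z axis and vertical below 0.12 rad and contact force between the fingers and burner below 0.05 N and linear speed of burner below 0.02 m/s), for 0.2 s.
4. the lid sits fully home on the case, let go (x of lid in the frame of case between -0.008 and 0.008 m and y of lid in the frame of case between -0.008 and 0.008 m and z of lid in the frame of case between 0.056 and 0.0635 m and angle between lid's own z axis and vertical below 0.04 rad and angle between the x axis of lid and the x axis of case, either way round below 0.09 rad and contact force between the fingers and lid below 0.05 N and linear speed of lid below 0.02 m/s), for 0.2 s.
At the end, for the whole second after the job is handed in: clamp arm within 0.07 rad of closed; burner flat (0.12 rad) on the case floor; lid seated: centred on the case within 8 mm each way, origin 56 to 63.5 mm above the case's, level within 0.04 rad, in line within 0.09 rad; all at rest; no bystander moved over 30 mm (value of joint clamp below 0.07 rad and x of burner in the frame of case between -0.03 and 0.03 m and y of burner in the frame of case between -0.05 and 0.05 m and z of burner in the frame of case between 0.001 and 0.014 m and angle between burner's own z axis and vertical below 0.12 rad and x of lid in the frame of case between -0.008 and 0.008 m and y of lid in the frame of case between -0.008 and 0.008 m and z of lid in the frame of case between 0.056 and 0.0635 m and angle between lid's own z axis and vertical below 0.04 rad and angle between the x axis of lid and the x axis of case, either way round below 0.09 rad and linear speed of each of burner, lid below 0.02 m/s); the robot touches nothing.
It fails at once if the burner is dropped (moves faster than 0.75 m/s while out of the fingers) (contact force between the fingers and burner below 0.05 N and linear speed of burner above 0.75 m/s).
It fails at once if the lid is dropped (moves faster than 0.75 m/s while out of the fingers) (contact force between the fingers and lid below 0.05 N and linear speed of lid above 0.75 m/s).
It fails at once if another thing on the bench is shifted more than 30 mm (distance of any of file, spanner, tin, oil, wheel, mug from where it was at the start of the episode above 0.03 m).
It also fails if it takes over 72 s, if anything falls off the work surface, if the arm or the gripper's body presses on something with over 40 N, if the wrist force passes 120 N, or if a joint passes its speed limit or range.

## Working session

There is one attempt and no reset: what is moved stays moved. The work goes in short steps, Python scripts to look and compute and a tool call to move; the robot and the scene stay as the last step left them, time stands still between calls to the robot, and variables do not carry over. Pictures are saved under pics/ and viewed, about 8 in all and at most 12, crops included, and the job is handed in when it is done.

Besides the shell and the picture viewer there is one more tool, called after "Emit:" as name(argument=value, ...) on one line, values as JSON. move_arm: Moves the arm, as the interface text tells. Its arguments: {"type":"object","properties":{"series":{"type":"array"},"grip":{"type":"number"},"force":{"type":"number"}},"required":["series"]}

```bash
ls; mkdir -p pics
cat > h.py <<'E'
import numpy as np,cv2
from cell import monitor,imaging,workorder,outline_of
from scipy.spatial.transform import Rotation as R
def grab(n):
    s=monitor.observe(); im=imaging.get_image(n); return s,im
def save(im,fn): cv2.imwrite('pics/'+fn,im['color'][:,:,::-1])
def cam(s,im):
    # returns (Rcw, c): world ray = Rcw@ray_cam
    if 'mount' in im:
        M=np.array(im['mount']); Rt=R.from_rotvec(s['ee_rot']).as_matrix()
        return Rt@M[:3,:3], Rt@M[:3,3]+np.array(s['position'])
    Rw=R.from_rotvec(np.ravel(im['rvec'])).as_matrix(); return Rw.T,-Rw.T@np.ravel(im['tvec'])
def toworld(s,im,uv,z):
    uv=np.atleast_2d(np.array(uv,float)); Rc,c=cam(s,im)
    x=(uv[:,0]-im['cx'])/im['fx']; y=(uv[:,1]-im['cy'])/im['fy']
    if 'mount' in im:
        t=np.hypot(x,y); k=np.where(t>1e-9,np.sin(t)/np.maximum(t,1e-9),1); r=np.c_[x*k,y*k,np.cos(t)]
    else: r=np.c_[x,y,np.ones_like(x)]
    r=r@Rc.T; return c+r*((z-c[2])/r[:,2])[:,None]
def topix(s,im,P):
    P=np.atleast_2d(np.array(P,float)); Rc,c=cam(s,im); q=(P-c)@Rc
    if 'mount' in im:
        n=np.hypot(q[:,0],q[:,1]); t=np.arctan2(n,q[:,2]); k=t/np.maximum(n,1e-9)
        return np.c_[im['cx']+im['fx']*q[:,0]*k,im['cy']+im['fy']*q[:,1]*k]
    return np.c_[im['cx']+im['fx']*q[:,0]/q[:,2],im['cy']+im['fy']*q[:,1]/q[:,2]]
def minrect(s,im,mask,z):
    v,u=np.nonzero(mask); w=toworld(s,im,np.c_[u,v],z)[:,:2].astype(np.float32)
    return cv2.minAreaRect(w)
E
python3 - <<'E'
from h import *
for n in ['scene','side']:
    s,im=grab(n); save(im,n+'0.png'); Rc,c=cam(s,im); print(n,c.round(3),im['fx'])
    for t in ['burner','rack','case','lid','clamp','file','spanner','tin','oil','wheel','mug']:
        for d in outline_of(n,t)[:3]: 
            v,u=np.nonzero(d['mask']); print(t,round(d['p'],2),d['rect'],toworld(s,im,[[u.mean(),v.mean()]],0.02).round(3)[0])
print(monitor.observe())
E
```

```text
pics
scene [ 1.845 -0.207  1.001] 533.4736791229092
burner 0.69 [397.3, 265.4, 34.3, 38.8] [0.639 0.278 0.02 ]
burner 0.47 [133.3, 234.8, 26.7, 47.0] [ 0.415 -0.519  0.02 ]
rack 0.84 [261.4, 268.8, 115.2, 58.9] [ 0.612 -0.015  0.02 ]
case 0.88 [192.5, 219.6, 57.1, 73.1] [ 0.408 -0.287  0.02 ]
lid 0.62 [359.4, 221.9, 58.5, 39.3] [0.406 0.27  0.02 ]
file 0.55 [260.4, 268.3, 115.6, 55.0] [ 0.612 -0.015  0.02 ]
spanner 0.62 [300.6, 240.4, 16.1, 16.3] [0.407 0.002 0.02 ]
tin 0.78 [298.2, 236.8, 20.2, 22.7] [0.406 0.003 0.02 ]
oil 0.64 [132.9, 234.6, 26.5, 49.1] [ 0.411 -0.519  0.02 ]
oil 0.59 [262.0, 267.0, 114.0, 57.6] [ 0.613 -0.014  0.02 ]
wheel 0.88 [444.1, 227.9, 32.3, 23.7] [0.433 0.516 0.02 ]
wheel 0.73 [191.3, 218.4, 57.6, 72.7] [ 0.407 -0.287  0.02 ]
mug 0.73 [141.1, 230.2, 27.2, 34.7] [ 0.307 -0.493  0.02 ]
mug 0.66 [446.5, 228.6, 33.1, 24.7] [0.434 0.518 0.02 ]
mug 0.51 [129.8, 235.5, 29.2, 47.8] [ 0.414 -0.519  0.02 ]
side [-0.166 -0.835  0.775] 503.11709428549676
burner 0.84 [262.3, 193.3, 50.7, 27.9] [0.641 0.277 0.02 ]
burner 0.74 [314.7, 246.6, 41.0, 19.7] [ 0.584 -0.01   
[... 678 characters left out ...]
.7, 58.0, 71.2] [ 0.382 -0.478  0.02 ]
{'clock': 1.2, 'joints': array([-1.24459168,  0.43451512,  0.02505751,  1.57320832, -0.01163328,
        1.13399556, -0.07511886]), 'dq': array([ 0.00056373,  0.00108183,  0.00061425, -0.00064513,  0.00066129,
       -0.00035202,  0.00032408]), 'joint_efforts': array([ 1.24668739e-03, -6.67669845e+01,  9.84732583e-01, -3.14801931e+01,
       -6.06920756e-02,  3.26803036e-02,  4.05963749e-05]), 'position': array([0.25991421, 0.56840354, 0.24572987]), 'ee_rot': array([6.68675269e-01, 3.06959613e+00, 2.89239107e-05]), 'force': array([-0.83781441, -0.84854892,  0.16467848]), 'ft_torque': array([0.00476631, 0.01421649, 0.0202688 ]), 'width': 0.9978321583729}
```

Run:
```python
import cv2
a=cv2.imread('pics/side0.png');b=cv2.imread('pics/scene0.png')
a=cv2.resize(a[170:450,150:490],None,fx=2.1,fy=2.1)[:590];cv2.imwrite('pics/a.png',a)
```

```text
(no output)
```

View pics/a.png

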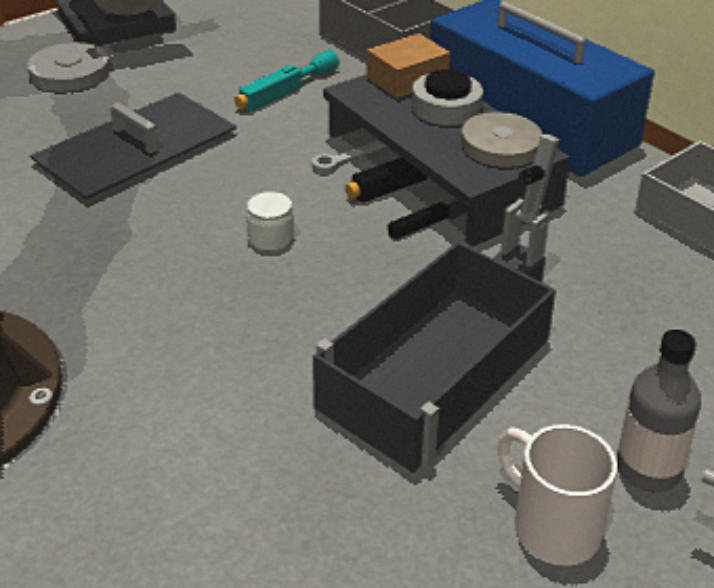

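View pics/scene0.png

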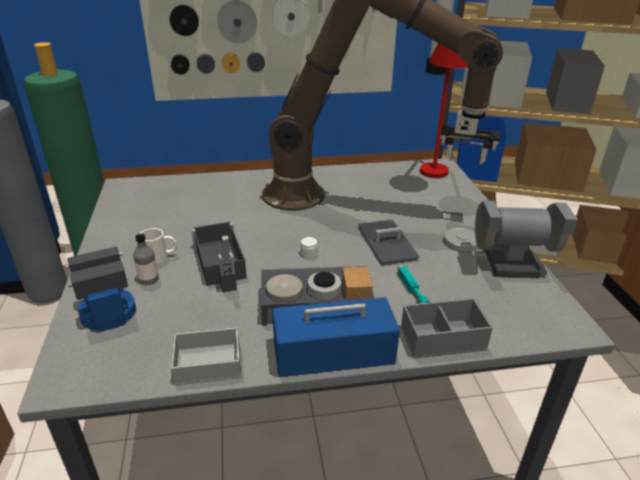

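Side view (crop px): the true burner (orange nut at 352,190) lies between the spanner (325,160) and the file (405,230). The case is on the right with its clamp towards the rack, and the lid is on the left. The turquoise look-alike at (285,80) is to be left alone.

Run:
```python
from h import *
s,im=grab('side')
crop=lambda p:(p[0]/2.1+150,p[1]/2.1+170)
print('nut',toworld(s,im,[crop((352,190))],.016))
print('case rim',toworld(s,im,[crop(p) for p in [(315,355),(418,418),(553,291),(459,245)]],.07).round(3))
print('lid top',toworld(s,im,[crop(p) for p in [(32,158),(86,200),(236,127),(180,95)]],.016).round(3))
print('rack front top',toworld(s,im,[crop(p) for p in [(325,92),(470,205)]],.076).round(3))
print(R.from_rotvec(s['ee_rot']).as_matrix().round(3))
```

```text
nut [[5.40585792e-01 1.44841023e-04 1.60000000e-02]]
case rim [[ 0.287 -0.248  0.07 ]
 [ 0.309 -0.369  0.07 ]
 [ 0.535 -0.329  0.07 ]
 [ 0.514 -0.213  0.07 ]]
lid top [[0.261 0.319 0.016]
 [0.271 0.189 0.016]
 [0.513 0.217 0.016]
 [0.501 0.341 0.016]]
rack front top [[ 0.604  0.134  0.076]
 [ 0.57  -0.173  0.076]]
[[-0.909  0.416  0.   ]
 [ 0.416  0.909  0.   ]
 [-0.     0.    -1.   ]]
```

Emit:
move_arm(series=[[2,-5,1,0,0,4],[2,-5,1,0,0,4],[2,-5,1,0,0,4],[2,-5,1,0,0,4],[2,-5,0,0,0,4],[2,-5,0,0,0,4],[1,-5,0,0,0,0],[1,-5,0,0,0,0]], grip=1)

```text
clock: 2.05
position: [0.39, 0.1929, 0.2825]
ee_rot: [0.016, 3.141, 0.001]
force: [1.6, 0.3, 0.4]
width: 0.999
```

Emit:
move_arm(series=[[1,-5,0,0,0,0],[1,-5,0,0,0,0],[1,-5,0,0,0,0],[1,-4,0,0,0,0],[0,0,0,0,0,0],[0,0,0,0,0,0]])

```text
clock: 2.65
position: [0.4292, 0.0072, 0.2824]
ee_rot: [0.02, 3.141, 0.001]
force: [-0.0, 0.4, -0.2]
width: 0.999
```

Run:
```python
from h import *
s,im=grab('wrist'); save(im,'w1.png'); print(s['position'],cam(s,im)[1],cam(s,im)[0].round(2),im['fx'])
for t in ['burner','case','lid','file','spanner','tin','rack']:
    for d in outline_of('wrist',t)[:2]:
        r=minrect(s,im,d['mask'],{'case':.07,'lid':.016,'rack':.076}.get(t,.016)); print(t,round(d['p'],2),np.round(d['rect']),np.round(r[0],3),np.round(r[1],3),round(r[2],1))
```

```text
[0.42917699 0.00718637 0.2824051 ] [0.36250522 0.00706552 0.4222377 ] [[ 0.01  0.97  0.25]
 [ 1.   -0.01 -0.  ]
 [ 0.    0.25 -0.97]] 371.64829954431775
case 0.66 [ 10.  87. 143. 189.] [ 0.399 -0.274] [0.218 0.174] 8.1
lid 0.94 [482.  70. 101. 199.] [0.388 0.278] [0.245 0.143] 5.6
lid 0.29 [631. 167.   9.  71.] [0.425 0.472] [0.102 0.029] 11.3
file 0.7 [232. 280.  17.  69.] [ 0.568 -0.091] [0.021 0.096] 86.0
spanner 0.9 [369. 289.  21.  66.] [0.583 0.078] [0.023 0.094] 89.7
tin 0.97 [289. 166.  54.  54.] [0.416 0.002] [0.057 0.06 ] 89.1
rack 0.73 [191. 340. 239.  27.] [ 0.586 -0.004] [0.028 0.273] 0.8
```

View pics/w1.png

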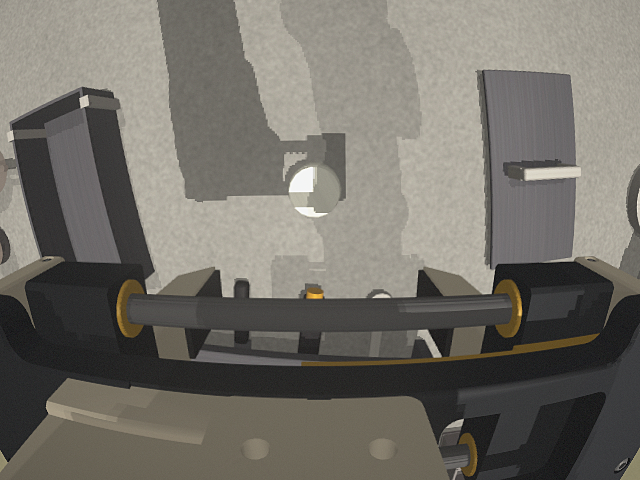

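Wrist view: nut at (314,293), mostly behind the gripper; the tin at (314,190) stands right in front of the burner, so it has to come out on a slant. The gripper hides the area, so I'll move ahead for an open look.

Emit:
move_arm(series=[[5,0,0,0,0,0],[5,0,0,0,0,0],[5,0,0,0,0,0],[2,0,0,0,0,0],[0,0,0,0,0,0]])

```text
clock: 3.55
position: [0.6013, 0.0084, 0.281]
ee_rot: [-0.014, -3.141, 0.002]
force: [-0.0, 0.1, 0.3]
width: 0.999
```

Run:
```python
from h import *
s,im=grab('wrist'); save(im,'w2.png'); print(s['position'])
for t in ['burner','case','lid','file','spanner','tin','rack']:
    for d in outline_of('wrist',t)[:2]:
        r=minrect(s,im,d['mask'],{'case':.07,'lid':.016,'rack':.076}.get(t,.016)); print(t,round(d['p'],2),np.round(d['rect']),np.round(r[0],3),np.round(r[1],3),round(r[2],1))
```

```text
[0.60132121 0.00836907 0.28104091]
burner 0.88 [295. 141.  27.  63.] [ 0.568 -0.004] [0.029 0.07 ] 81.1
burner 0.87 [519. 162.  30. 100.] [0.615 0.279] [0.128 0.044] 6.9
case 0.62 [  0.   0. 141. 243.] [ 0.487 -0.283] [0.226 0.317] 83.0
lid 0.61 [482.   0. 104. 131.] [0.42  0.283] [0.179 0.146] 5.4
file 0.81 [221. 138.  18.  59.] [ 0.56 -0.09] [0.021 0.068] 84.2
spanner 0.84 [370. 149.  30.  61.] [0.576 0.079] [0.066 0.032] 1.0
tin 0.6 [288.   1.  49.  61.] [0.409 0.001] [0.057 0.068] 89.1
tin 0.46 [219. 138.  18.  59.] [ 0.559 -0.09 ] [0.021 0.068] 84.3
rack 0.93 [150. 192. 305. 173.] [ 0.678 -0.011] [0.32  0.176] 85.0
```

View pics/w2.png

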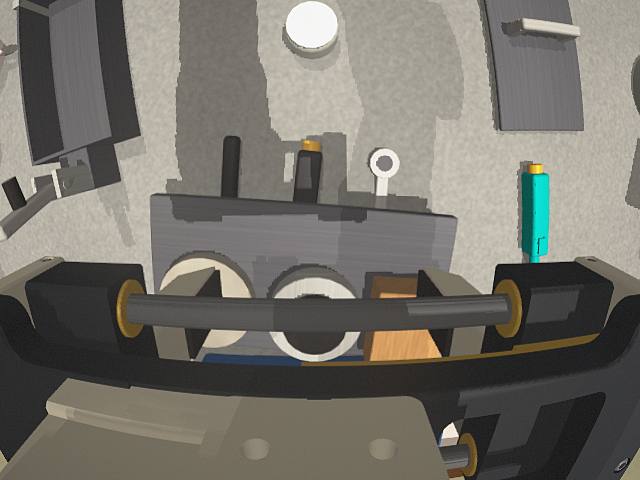

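Burner nut at (311,145), handle edges from (299,151)-(322,151) to (294,203)-(318,203); the rack front edge runs (152,195)-(456,215).

Run:
```python
from h import *
s=monitor.observe(); im=imaging.get_image('wrist')
for z in (.016,.029):
  w=toworld(s,im,[(299,151),(322,151),(294,203),(318,203),(311,140)],z)[:,:2]; print(z,w.round(3).tolist())
  a=(w[0]+w[1])/2;b=(w[2]+w[3])/2; print(a,b,np.degrees(np.arctan2(*(b-a)[::-1])))
w=toworld(s,im,[(152,195),(456,215)],.076)[:,:2];print('rack',w, np.degrees(np.arctan2(*(w[1]-w[0])[::-1])))
print('spanner',toworld(s,im,[(384,149)],.006),'file',toworld(s,im,[(232,137)],.01),s['position'],s['ee_rot'])
```

```text
0.016 [[0.542, -0.013], [0.543, 0.012], [0.6, -0.02], [0.6, 0.007], [0.53, 0.0]]
[ 0.54243282 -0.00063065] [ 0.59990512 -0.00643023] -5.762256966646717
0.029 [[0.542, -0.012], [0.542, 0.012], [0.598, -0.019], [0.598, 0.007], [0.53, 0.0]]
[ 5.42093298e-01 -3.66490263e-04] [ 0.59772804 -0.00598064] -5.762256966646729
rack [[ 0.57776528 -0.16004962]
 [ 0.60217992  0.14438484]] 85.41488135238909
spanner [[0.54039154 0.08164048 0.006     ]] file [[ 0.52416552 -0.08833344  0.01      ]] [0.59851349 0.00795476 0.28277316] [1.54902559e-02 3.14101942e+00 9.06927801e-04]
```

Emit:
move_arm(series=[[-2.3,-0.5,-2,0,-7.5,0],[-2.3,-0.5,-3,0,-7.5,0],[0,0,-4,0,0,-5.8],[0,0,-4,0,0,0],[0,0,-4,0,0,0],[0,0,0,0,0,0],[0,0,0,0,0,0]], grip=0.65)

```text
clock: 4.7
position: [0.559, -0.0017, 0.1185]
ee_rot: [0.164, 2.906, -0.017]
force: [0.5, 1.4, -0.1]
width: 0.654
```

Emit:
move_arm(series=[[-0.6,0,-3,0,0,0],[0,0,-3,0,0,0],[0,0,-2,0,0,0],[0,0,-1,0,0,0],[0,0,0,0,0,0],[0,0,0,0,0,0]])

```text
clock: 5.3
position: [0.5543, -0.0014, 0.0296]
ee_rot: [0.163, 2.903, -0.016]
force: [0.1, 0.3, -0.3]
width: 0.65
```

Run:
```python
from h import *
s,im=grab('wrist'); save(im,'w3.png'); print(s['position'],s['ee_rot'],s['force'])
```

```text
[ 0.5543376  -0.00136741  0.02955424] [ 0.16324175  2.90290208 -0.01621409] [ 0.07447194  0.2564132  -0.30428901]
```

View pics/w3.png

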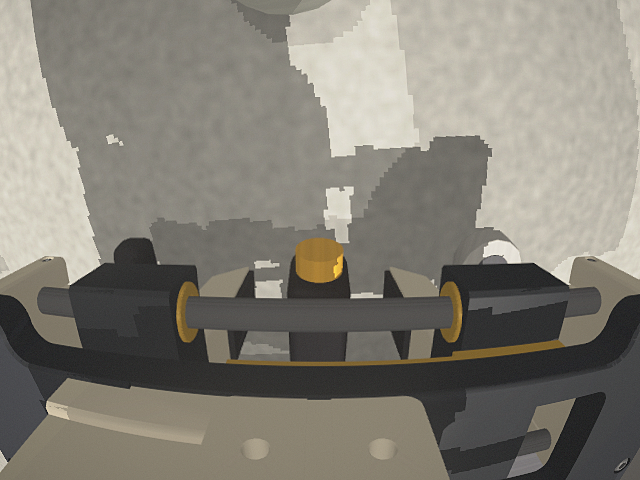

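The burner (nut at 320,260) is centred between the fingers. Closing.

Emit:
move_arm(series=[[0,0,-0.4,0,0,0],[0,0,0,0,0,0],[0,0,0,0,0,0],[0,0,0,0,0,0],[0,0,0,0,0,0]], grip=0, force=30)

```text
clock: 5.85
position: [0.5531, -0.0014, 0.024]
ee_rot: [0.163, 2.905, -0.017]
force: [-0.5, 0.9, 1.6]
width: 0.281
```

Emit:
move_arm(series=[[0,0,0.4,0,0,0],[-2.5,0,0,0,0,0],[-2.5,0,0,0,0,0],[-1.8,2.3,0,0,0,-5],[-1.8,2.3,0,0,0,-5],[-1.8,2.3,0,0,0,-5],[0,0,0,0,0,0]])

```text
clock: 6.55
position: [0.4459, 0.0736, 0.0273]
ee_rot: [0.529, 2.868, -0.06]
force: [0.6, 0.2, -2.4]
width: 0.278
```

Emit:
move_arm(series=[[-2.2,0.4,0,0,0,0],[-2.2,0.4,0,0,0,0],[-2.2,0.4,0,0,0,0],[-1,1.3,0,0,0,0],[0,2,0,0,0,0],[0,0,0,0,0,0],[0,0,0,0,0,0]])

```text
clock: 7.25
position: [0.3896, 0.1102, 0.0274]
ee_rot: [0.539, 2.867, -0.061]
force: [0.9, 0.5, -2.5]
width: 0.282
```

Run:
```python
from h import *
s,im=grab('side'); save(im,'s2.png'); print(s['position'],s['ee_rot'],s['force'])
cv2.imwrite('pics/s2c.png',cv2.resize(im['color'][190:330,200:400,::-1],None,fx=4,fy=4))
for t in ['burner','spanner','tin','file']:
    for d in outline_of('side',t)[:2]:
        r=minrect(s,im,d['mask'],.016); print(t,round(d['p'],2),np.round(d['rect']),np.round(r[0],3),np.round(r[1],3),round(r[2],1))
```

```text
[0.38961383 0.11015363 0.02736801] [ 0.5388417   2.86675947 -0.06077208] [ 0.85367432  0.50516217 -2.49177006]
burner 0.89 [251. 249.  62.  18.] [0.483 0.08 ] [0.066 0.164] 67.6
burner 0.66 [264. 194.  48.  31.] [0.653 0.286] [0.212 0.07 ] 11.9
spanner 0.7 [164. 192.  39.  21.] [0.42  0.522] [0.156 0.119] 64.6
spanner 0.6 [304. 237.  27.   7.] [0.597 0.068] [0.025 0.089] 77.7
tin 0.63 [266. 259.  22.  27.] [0.426 0.018] [0.121 0.054] 55.0
file 0.5 [338. 266.  36.  22.] [ 0.574 -0.099] [0.038 0.114] 80.9
```

View pics/s2c.png

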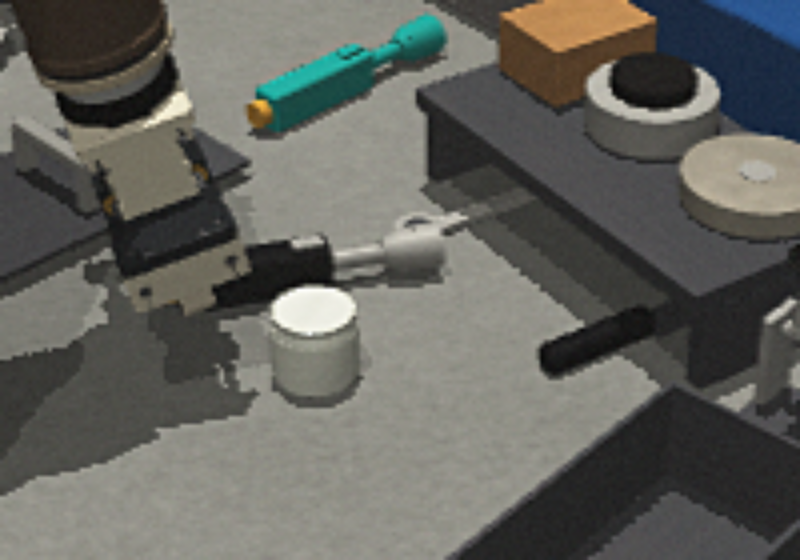

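The burner lies clear of the rack to the left of the tin, bell end just short of the spanner. Lower, release, rise.

Emit:
move_arm(series=[[0,0,-0.3,0,0,0],[0,0,-0.1,0,0,0],[0,0,0,0,0,0]])

```text
clock: 7.8
position: [0.3896, 0.1095, 0.0236]
ee_rot: [0.544, 2.865, -0.06]
force: [-5.1, -0.0, 16.7]
width: 0.28
```

Emit:
move_arm(series=[[0,0,0,0,0,0],[0,0,0,0,0,0],[0,0,0,0,0,0],[0,0,2,0,0,0],[0,0,4,0,0,0],[0,0,4,0,0,0],[0,0,2,0,7.5,0],[0,0,2,0,7.5,0]], grip=0.5)

```text
clock: 8.6
position: [0.3893, 0.1138, 0.144]
ee_rot: [-0.549, -3.065, 0.134]
force: [1.6, 1.6, -1.8]
width: 0.498
```

Emit:
move_arm(series=[[4,-1.5,0,0,0,0],[5,-1.5,2,0,0,0],[5,-1.5,2,0,0,0],[0,0,0,0,0,0],[0,0,0,0,0,0]])

```text
clock: 9.1
position: [0.5215, 0.0691, 0.1784]
ee_rot: [-0.561, -3.067, 0.132]
force: [-0.3, 0.7, -0.2]
width: 0.504
```

Run:
```python
from h import *
s,im=grab('wrist'); save(im,'w4.png'); print(s['position'],s['ee_rot'],R.from_rotvec(s['ee_rot']).as_matrix().round(3))
for t in ['burner','case','lid','file','spanner','tin','rack']:
    for d in outline_of('wrist',t)[:2]:
        r=minrect(s,im,d['mask'],{'case':.07,'lid':.016,'rack':.076}.get(t,.016)); print(t,round(d['p'],2),np.round(d['rect']),np.round(r[0],3),np.round(r[1],3),round(r[2],1))
```

```text
[0.52145046 0.06908359 0.17837121] [-0.56126261 -3.06748432  0.13214723] [[-0.935  0.353 -0.035]
 [ 0.354  0.932 -0.08 ]
 [ 0.005 -0.087 -0.996]]
burner 0.93 [543. 177.  50. 101.] [0.596 0.277] [0.094 0.039] 6.8
burner 0.7 [302.  31.  41. 239.] [0.461 0.08 ] [0.03  0.199] 68.6
case 0.8 [  0. 129. 104. 338.] [ 0.592 -0.368] [0.193 0.651] 41.6
lid 0.84 [427.   1. 184. 152.] [0.436 0.278] [0.147 0.135] 5.1
spanner 0.6 [345. 235.  37.  61.] [0.562 0.077] [0.034 0.05 ] 49.5
tin 0.91 [172. 102.  82.  65.] [ 0.411 -0.004] [0.074 0.058] 64.6
rack 0.55 [256. 332. 125.  29.] [0.595 0.029] [0.097 0.026] 73.2
```

View pics/w4.png

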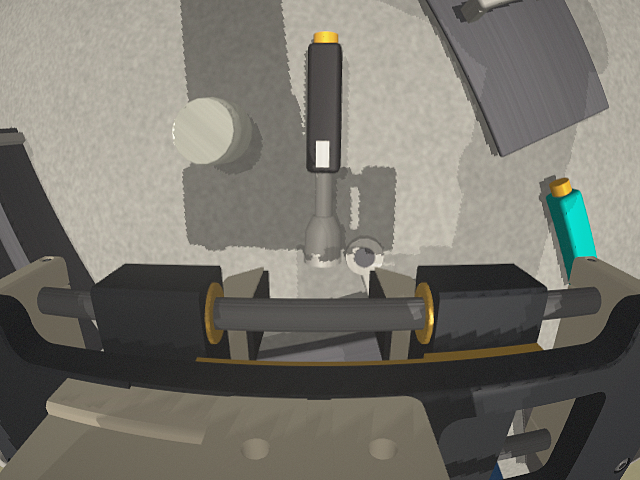

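Burner centre ≈ (0.461,0.080), yaw −21°, let go on the bench; tin clear by about 20 mm of the coming finger. Level the tool and grip the middle.

Emit:
move_arm(series=[[-3,0.6,0,4.6,-2,0],[-3,0.5,-2,0,0,-0.7],[0,0,-4,0,0,0],[0,0,-4,0,0,0],[0,0,0,0,0,0],[0,0,0,0,0,0]])

```text
clock: 10.1
position: [0.4607, 0.0805, 0.079]
ee_rot: [-0.583, -3.085, 0.0]
force: [0.5, -0.4, 0.5]
width: 0.5
```

Run:
```python
from h import *
s,im=grab('wrist'); save(im,'w5.png'); print(s['position'],R.from_rotvec(s['ee_rot']).as_matrix().round(3),s['force'])
```

```text
[0.46068391 0.08054776 0.0790045 ] [[-0.931  0.365 -0.002]
 [ 0.365  0.931  0.   ]
 [ 0.002 -0.    -1.   ]] [ 0.48078918 -0.44850421  0.51826765]
```

Emit:
move_arm(series=[[0,0,-3,0,0,0],[0,0,-2,0,0,0],[0,0,-0.7,0,0,0],[0,0,0,0,0,0]])

```text
clock: 10.55
position: [0.4614, 0.081, 0.0222]
ee_rot: [-0.582, -3.087, -0.002]
force: [0.3, 0.8, 1.0]
width: 0.502
```

Emit:
move_arm(series=[[0,0,0,0,0,0],[0,0,0,0,0,0],[0,0,0,0,0,0],[0,0,0,0,0,0],[0,0,2,0,0,0],[0,0,4,0,0,0],[0,0,4,0,0,0]], grip=0, force=30)

```text
clock: 11.25
position: [0.4599, 0.0806, 0.1224]
ee_rot: [-0.582, -3.084, 0.001]
force: [0.3, 1.2, -2.1]
width: 0.281
```

Emit:
move_arm(series=[[0,-2,4,0,0,7.6],[0,-4.5,4,0,0,7.6],[0,-4.8,1,0,0,7.6],[0,-4.8,0,0,0,7.6],[0,-4.8,0,0,0,0],[0,0,0,0,0,0],[0,0,0,0,0,0]])

```text
clock: 11.95
position: [0.46, -0.1219, 0.2048]
ee_rot: [0.241, -3.131, -0.002]
force: [-0.4, 0.5, -1.9]
width: 0.281
```

Run:
```python
from h import *
s,im=grab('wrist'); save(im,'w6.png'); print(s['position'],R.from_rotvec(s['ee_rot']).as_matrix().round(3),s['force'],s['width'])
for t in ['burner','case','clamp']:
    for d in outline_of('wrist',t)[:2]:
        r=minrect(s,im,d['mask'],{'case':.07,'lid':.016,'rack':.076}.get(t,.016)); print(t,round(d['p'],2),np.round(d['rect']),np.round(r[0],3),np.round(r[1],3),round(r[2],1))
```

```text
[ 0.45995532 -0.12188023  0.20476321] [[-0.988 -0.153 -0.001]
 [-0.153  0.988  0.001]
 [ 0.001  0.001 -1.   ]] [-0.42643471  0.4706257  -1.8504951 ] 0.28062347497800183
burner 0.61 [283.  61.  74. 302.] [ 0.468 -0.12 ] [0.291 0.065] 8.6
case 0.76 [ 60.   1. 167. 355.] [ 0.445 -0.27 ] [0.313 0.156] 11.8
clamp 0.66 [110. 337.  22.  21.] [ 0.639 -0.323] [0.024 0.034] 9.3
```

View pics/w6.png

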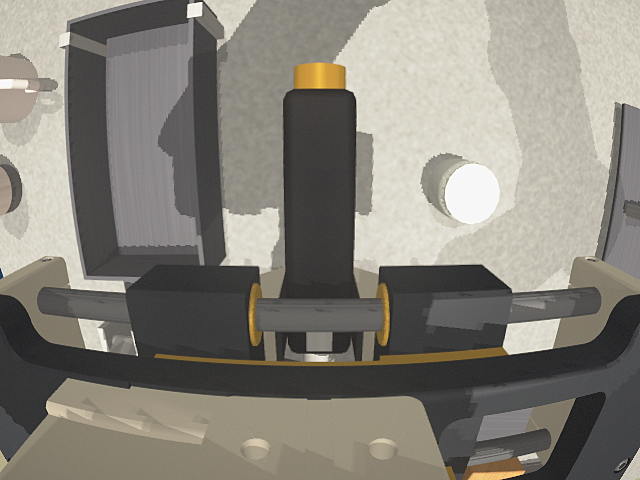

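Held burner at centre; case rim corners near (68,45), (205,5), (84,277), right edge near x≈215–222. Fit the rim rectangles to image edges in both cameras.

```bash
cat >> h.py <<'E'
def rect3(x,y,a,L,W,z,n=60):
    t=np.linspace(-.5,.5,n); p=np.r_[np.c_[t*L,0*t+W/2],np.c_[t*L,0*t-W/2],np.c_[0*t+L/2,t*W],np.c_[0*t-L/2,t*W]]
    c,s_=np.cos(a),np.sin(a); return np.c_[p@np.array([[c,s_],[-s_,c]])+[x,y],np.full(len(p),z)]
def fit(s,im,x0,rects,ok,rng=(.015,.015,.05),cap=8):
    e=cv2.Canny(cv2.GaussianBlur(cv2.cvtColor(im['color'],cv2.COLOR_RGB2GRAY),(3,3),0),25,70)
    D=np.minimum(cv2.distanceTransform(255-e,cv2.DIST_L2,5),cap)
    def cost(q):
        P=np.vstack([rect3(q[0],q[1],q[2],L,W,z) for L,W,z in rects]); uv=topix(s,im,P)
        m=ok(uv); uv=uv[m]
        return cv2.remap(D,uv[:,0].astype(np.float32)[None],uv[:,1].astype(np.float32)[None],1).mean()
    from scipy.optimize import differential_evolution
    r=differential_evolution(cost,[(x0[i]-rng[i],x0[i]+rng[i]) for i in range(3)],seed=0,tol=1e-8,maxiter=150,popsize=20)
    return r.x,r.fun
E
python3 - <<'E'
from h import *
RC=[(.236,.124,.07),(.228,.116,.07)]
s,im=grab('wrist')
ok=lambda uv:(uv[:,1]>2)&(uv[:,1]<285)&(uv[:,0]<235)&~((uv[:,1]>258)&(uv[:,0]>125))
q,f=fit(s,im,(.405,-.285,.165),RC,ok); print('wrist',q[:2].round(4),np.degrees(q[2]).round(2),f); qw=q
s2,i2=grab('side'); inb=lambda uv:(uv[:,0]>0)&(uv[:,0]<639)&(uv[:,1]<479)
q,f=fit(s2,i2,(.405,-.285,.165),RC,inb); print('side',q[:2].round(4),np.degrees(q[2]).round(2),f)
o=cv2.resize(im['color'][:,:,::-1],None,fx=1,fy=1).copy()
A=cv2.resize(o[0:300,50:250],None,fx=2,fy=2,interpolation=cv2.INTER_NEAREST)
for L,W,z in RC:
    for u,v in topix(s,im,rect3(*qw,L,W,z)): cv2.circle(A,(int((u-49.5)*2),int(v*2+1)),0,(0,0,255),-1)
B=cv2.resize(i2['color'][270:410,285:425,::-1],None,fx=2.8,fy=2.8)
for L,W,z in RC:
    for u,v in topix(s2,i2,rect3(*qw,L,W,z)): cv2.circle(B,(int((u-284.5)*2.8),int((v-269.5)*2.8)),0,(0,0,255),-1)
C=np.zeros((600,800,3),np.uint8); C[:,:400]=A; C[:392,400:792]=B; cv2.imwrite('pics/fit.png',C)
E
```

```text
wrist [ 0.4109 -0.2887] 9.88 0.7063087821006775
side [ 0.4115 -0.287 ] 10.01 0.6328216791152954
```

View pics/fit.png

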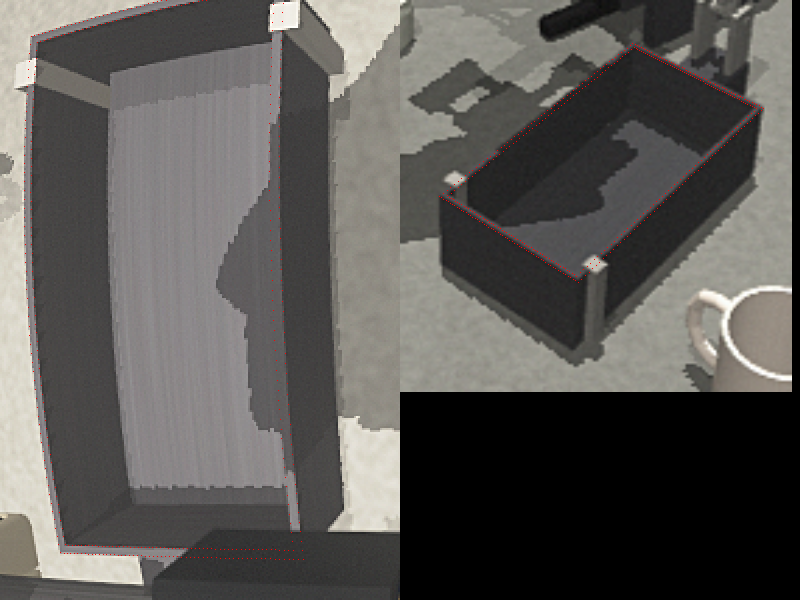

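Fits agree: case at (0.411,−0.288), yaw 10°. The burner goes over and down; body-to-rim clearance will be only ~4 mm, so no lower than TCP z 0.027.

Emit:
move_arm(series=[[-1.2,-4.2,0,0,0,1.2],[-1.2,-4.2,0,0,0,0],[-1.2,-4.2,0,0,0,0],[-1.3,-4,0,0,0,0],[0,0,-3,0,0,0],[0,0,-3,0,0,0],[0,0,0,0,0,0],[0,0,0,0,0,0]])

```text
clock: 13.05
position: [0.4118, -0.2859, 0.145]
ee_rot: [0.282, -3.127, -0.002]
force: [0.3, -0.1, -2.1]
width: 0.278
```

Run:
```python
from h import *
s,im=grab('wrist'); save(im,'w7.png'); print(s['position'],R.from_rotvec(s['ee_rot']).as_matrix().round(3),s['force'],s['width'])
```

```text
[ 0.41181081 -0.28591661  0.14498297] [[-0.984 -0.179 -0.002]
 [-0.179  0.984  0.001]
 [ 0.002  0.001 -1.   ]] [ 0.25487139 -0.05262301 -2.08117664] 0.2783138568330031
```

Emit:
move_arm(series=[[0,-0.2,-3,0,0,0],[0,0,-3,0,0,0],[0,0,-3,0,0,0],[0,0,-1.5,0,0,0],[0,0,-0.8,0,0,0],[0,0,-0.4,0,0,0],[0,0,0,0,0,0],[0,0,0,0,0,0]])

```text
clock: 13.9
position: [0.4125, -0.2887, 0.0286]
ee_rot: [-0.282, 3.129, -0.001]
force: [-0.5, -0.4, -2.2]
width: 0.282
```

Emit:
move_arm(series=[[0,0,-0.15,0,0,0],[0,0,-0.1,0,0,0],[0,0,0,0,0,0]])

```text
clock: 14.2
position: [0.4123, -0.2885, 0.0262]
ee_rot: [-0.281, 3.129, 0.001]
force: [-1.8, 2.8, 10.3]
width: 0.282
```

Touching down (or nearly so). Release and rise.

Emit:
move_arm(series=[[0,0,0,0,0,0],[0,0,0,0,0,0],[0,0,0,0,0,0],[0,0,2,0,0,0],[0,0,4,0,0,0],[0,0,5,0,0,0],[0,0,5,0,0,0],[0,0,5,0,0,0]], grip=0.5)

```text
clock: 15.0
position: [0.4112, -0.2883, 0.2371]
ee_rot: [0.28, -3.127, -0.001]
force: [0.7, 1.0, -0.7]
width: 0.501
```

Emit:
move_arm(series=[[4,2,2,0,0,0],[3,4,0,0,0,0],[3,4,0,0,0,0],[0,2,0,0,0,0],[0,0,0,0,0,0],[0,0,0,0,0,0]], grip=1)

```text
clock: 15.6
position: [0.5115, -0.1684, 0.2551]
ee_rot: [0.282, -3.127, -0.001]
force: [0.1, -0.6, 0.8]
width: 0.969
```

Run:
```python
from h import *
s,im=grab('wrist'); save(im,'w8.png'); print(s['position'],s['width'])
for d in outline_of('wrist','burner')[:2]:
    r=minrect(s,im,d['mask'],.02); print(round(d['p'],2),np.round(d['rect']),np.round(r[0],3),np.round(r[1],3),round(r[2],1))
s2,i2=grab('side'); save(i2,'s3.png')
for t,z in (('burner',.02),('lid',.016)):
  for d in outline_of('side',t)[:2]:
    r=minrect(s2,i2,d['mask'],z); print(t,round(d['p'],2),np.round(d['rect']),np.round(r[0],3),np.round(r[1],3),round(r[2],1))
```

```text
[ 0.51147468 -0.16837644  0.25507452] 0.9689119082828052
0.8 [206.   3.  33. 184.] [ 0.411 -0.289] [0.196 0.034] 10.3
burner 0.71 [264. 195.  47.  30.] [0.65  0.278] [0.217 0.069] 7.7
burner 0.65 [327. 311.  64.  53.] [ 0.43  -0.282] [0.186 0.043] 12.1
lid 0.71 [167. 215.  96.  52.] [0.386 0.288] [0.247 0.167] 6.4
```

Run:
```python
from h import *
print(monitor.observe()['joints'].round(2))
```

```text
[-0.27  0.31  0.64  1.81 -0.21  1.09  2.2 ]
```

Emit:
move_arm(series=[[-1,4.5,1,0,0,-8.5],[-1,4.5,1,0,0,-8.5],[-1,4.5,0,0,0,-8.5],[-1,4.5,0,0,0,-8.5],[-2,4.5,0,0,0,-8.5],[-2,4.5,0,0,0,-8.5],[-2,4,0,0,0,-8.5],[-2,3,0,0,0,-8.5]])

```text
clock: 16.65
position: [0.414, 0.1185, 0.2731]
ee_rot: [-1.249, -2.882, -0.002]
force: [0.4, -0.3, -0.3]
width: 0.997
```

Emit:
move_arm(series=[[-0.5,1,0,0,0,-8],[-0.5,1,0,0,0,-8],[-0.5,1,0,0,0,-8],[-0.5,0,0,0,0,-8],[0,0,0,0,0,-5.5],[0,0,0,0,0,0],[0,0,0,0,0,0]])

```text
clock: 17.35
position: [0.3948, 0.1468, 0.2731]
ee_rot: [-2.101, -2.335, -0.002]
force: [-0.8, -0.2, 0.6]
width: 0.998
```

Run:
```python
from h import *
s,im=grab('wrist'); save(im,'w9.png'); print(s['position'],R.from_rotvec(s['ee_rot']).as_matrix().round(3),s['joints'].round(2))
x0=(.388,.272,.1)
for d in outline_of('wrist','lid')[:1]:
    r=minrect(s,im,d['mask'],.016); print(round(d['p'],2),np.round(d['rect']),np.round(r[0],3),np.round(r[1],3),round(r[2],1))
inb=lambda uv:(uv[:,0]>2)&(uv[:,0]<637)&(uv[:,1]>2)&(uv[:,1]<265)
q,f=fit(s,im,x0,[(.244,.132,.016)],inb,(.03,.03,.08)); print('lid wrist',q[:2].round(4),np.degrees(q[2]).round(2),f)
q2,f=fit(s,im,(q[0],q[1],q[2]),[(.014,.086,.056)],inb,(.012,.012,.08)); print('bar',q2[:2].round(4),np.degrees(q2[2]).round(2),f)
o=im['color'][:,:,::-1].copy()
for P in (rect3(*q,.244,.132,.016),rect3(*q2,.014,.086,.056)):
    for u,v in topix(s,im,P): cv2.circle(o,(int(u+.5),int(v+.5)),0,(0,0,255),-1)
cv2.imwrite('pics/w9o.png',o)
```

```text
[0.39481607 0.14679078 0.27308936] [[-0.105  0.994  0.   ]
 [ 0.994  0.105  0.001]
 [ 0.001  0.001 -1.   ]] [-1.08  0.05  0.64  2.03 -0.04  1.07 -0.32]
0.9 [213.  30. 225. 119.] [0.388 0.274] [0.244 0.132] 5.5
lid wrist [0.3874 0.2749] 5.43 0.5222395658493042
bar [0.3873 0.2734] 5.41 0.9019685387611389
```

View pics/w9o.png

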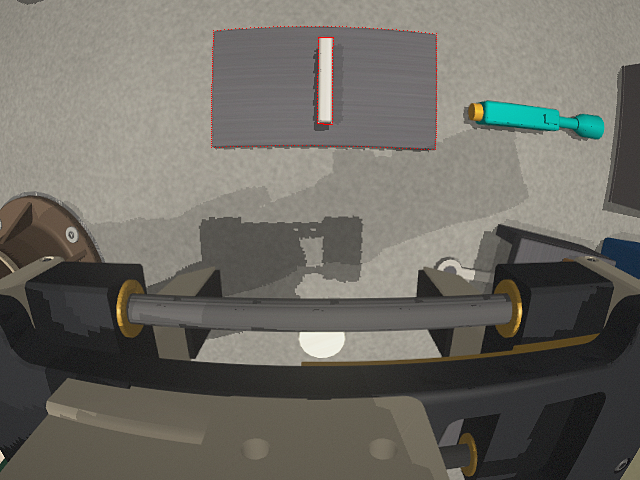

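Fit lies on the lid and bar edges: lid (0.387,0.2745), yaw 5.4°.

Emit:
move_arm(series=[[-0.25,4.3,-3,0,0,-0.6],[-0.25,4.3,-4,0,0,0],[-0.25,4.2,-4,0,0,0],[0,0,-4,0,0,0],[0,0,0,0,0,0],[0,0,0,0,0,0]], grip=0.5)

```text
clock: 18.05
position: [0.3881, 0.2598, 0.1363]
ee_rot: [-2.117, -2.321, 0.002]
force: [1.2, -0.3, 1.0]
width: 0.53
```

Emit:
move_arm(series=[[-0.1,1.5,-2,0,0,0],[0,0,-3,0,0,0],[0,0,-2.5,0,0,0],[0,0,-1.1,0,0,0],[0,0,0,0,0,0],[0,0,0,0,0,0]])

```text
clock: 18.65
position: [0.388, 0.2762, 0.0515]
ee_rot: [-2.116, -2.321, -0.005]
force: [-0.3, 0.1, 0.4]
width: 0.497
```

Emit:
move_arm(series=[[0,0,0,0,0,0],[0,0,0,0,0,0],[0,0,0,0,0,0],[0,0,0,0,0,0],[0,0,0,0,0,0],[0,0,1,0,0,0],[0,0,3,0,0,0],[0,0,3,0,0,0]], grip=0, force=50)

```text
clock: 19.45
position: [0.3862, 0.275, 0.1206]
ee_rot: [-2.116, -2.321, 0.003]
force: [-0.0, 1.3, -4.0]
width: 0.145
```

Emit:
move_arm(series=[[0,-1,4,0,0,0],[0,-2.5,4,0,0,0],[0,-4,4,0,0,0.6],[0.5,-4.2,0,0,0,1],[0.5,-4.2,0,0,0,1],[0.5,-4.2,0,0,0,1],[0.5,-4.2,0,0,0,1],[0.5,-4.2,0,0,0,0]])

```text
clock: 20.25
position: [0.411, -0.0063, 0.2355]
ee_rot: [-2.019, -2.404, -0.002]
force: [1.4, 0.8, -5.2]
width: 0.149
```

Emit:
move_arm(series=[[0,-4.2,0,0,0,0],[0,-4.2,0,0,0,0],[0,-4.2,0,0,0,0],[0,-4.2,0,0,0,0],[0,-4.2,0,0,0,0],[0,-3.5,0,0,0,0],[0,0,0,0,0,0],[0,0,0,0,0,0]])

```text
clock: 21.05
position: [0.4109, -0.2499, 0.2352]
ee_rot: [-2.023, -2.401, -0.001]
force: [0.5, -0.1, -4.2]
width: 0.147
```

Run:
```python
from h import *
s=monitor.observe(); M=R.from_rotvec(s['ee_rot']).as_matrix(); print(s['position'],M.round(3),s['force'],s['width'],s['joints'].round(2))
```

```text
[ 0.41086334 -0.2499365   0.23521615] [[-0.169  0.986 -0.001]
 [ 0.986  0.169  0.002]
 [ 0.002 -0.001 -1.   ]] [ 0.53905178 -0.08155627 -4.18758504] 0.14705660949847288 [-0.31  0.28  0.94  1.98 -0.26  1.02  0.92]
```

Emit:
move_arm(series=[[0,-2,-2,0,0,0.3],[0,-1.8,-3,0,0,0],[0,0,-3,0,0,0],[0,0,-1,0,0,0],[0,0,0,0,0,0],[0,0,0,0,0,0]])

```text
clock: 21.65
position: [0.4126, -0.2867, 0.1463]
ee_rot: [-2.013, -2.412, -0.003]
force: [-0.0, 0.2, -3.8]
width: 0.149
```

Run:
```python
from h import *
s,im=grab('side'); save(im,'s4.png'); p=s['position']; M=R.from_rotvec(s['ee_rot']).as_matrix(); print(p,np.degrees(np.arctan2(M[1,1],M[0,1])),s['force'])
z=p[2]-.0515+.016
inb=lambda uv:(uv[:,0]>0)&(uv[:,0]<639)&(uv[:,1]<479)
q,f=fit(s,im,(.411,-.287,.175),[(.244,.132,z),(.244,.132,z-.006)],inb,(.02,.02,.06)); print('lid',q[:2].round(4),np.degrees(q[2]).round(2),f)
q2,f=fit(s,im,(.411,-.287,.175),[(.236,.124,.07)],lambda uv:inb(uv)&(uv[:,1]>330),(.012,.012,.04)); print('case',q2[:2].round(4),np.degrees(q2[2]).round(2),f)
o=cv2.resize(im['color'][220:420,270:450,::-1],None,fx=3,fy=3)
for P,c in ((rect3(*q,.244,.132,z),(0,0,255)),(rect3(.4113,-.288,.174,.236,.124,.07),(0,255,0))):
    for u,v in topix(s,im,P): cv2.circle(o,(int((u-269.5)*3),int((v-219.5)*3)),0,c,-1)
cv2.imwrite('pics/s4o.png',o)
```

```text
[ 0.41261164 -0.28674152  0.14626474] 10.298584693033849 [-0.01261857  0.1754416  -3.82244305]
lid [ 0.4149 -0.2838] 11.46 1.656482219696045
case [ 0.4152 -0.275 ] 8.59 1.1362522840499878
```

View pics/s4o.png

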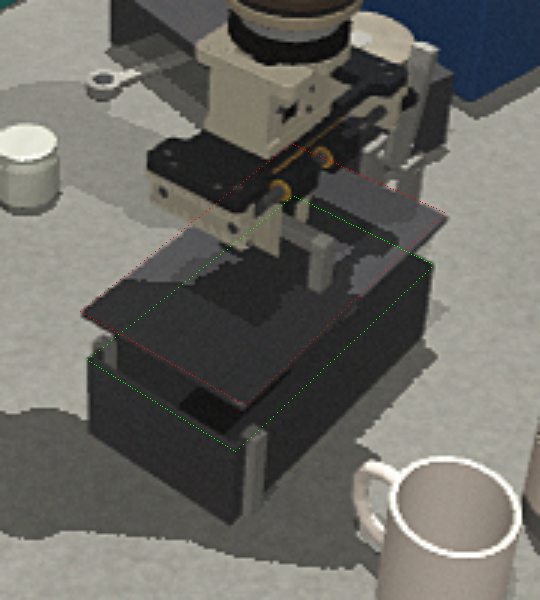

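Emit:
move_arm(series=[[-0.15,0,-1.2,0,0,-0.3],[0,0,-1,0,0,0],[0,0,-0.5,0,0,0],[0,0,0,0,0,0],[0,0,0,0,0,0]])

```text
clock: 22.2
position: [0.4103, -0.2876, 0.1182]
ee_rot: [-2.021, -2.404, -0.001]
force: [-0.1, -0.5, -3.5]
width: 0.147
```

The plug is in the mouth with no contact force. Continue down.

Emit:
move_arm(series=[[0,0,-0.4,0,0,0],[0,0,-0.2,0,0,0],[0,0,0,0,0,0],[0,0,0,0,0,0]])

```text
clock: 22.6
position: [0.4104, -0.2875, 0.1123]
ee_rot: [-2.021, -2.405, -0.002]
force: [-1.0, 0.8, -3.9]
width: 0.149
```

Emit:
move_arm(series=[[0,0,-0.1,0,0,0],[0,0,-0.1,0,0,0],[0,0,0,0,0,0]])

```text
clock: 22.9
position: [0.4105, -0.2874, 0.1102]
ee_rot: [-2.021, -2.405, -0.002]
force: [-0.1, 0.3, -3.5]
width: 0.148
```

Emit:
move_arm(series=[[0,0,-0.1,0,0,0],[0,0,-0.1,0,0,0],[0,0,0,0,0,0]])

```text
clock: 23.2
position: [0.4105, -0.2874, 0.11]
ee_rot: [-2.021, -2.404, -0.005]
force: [-7.3, 7.9, 29.2]
width: 0.145
```

Seated (29 N push-back at the expected height). Release and rise.

Emit:
move_arm(series=[[0,0,0.15,0,0,0],[0,0,0,0,0,0]])

```text
clock: 23.4
position: [0.4107, -0.2876, 0.1102]
ee_rot: [2.021, 2.405, 0.002]
force: [-2.8, 1.4, 8.8]
width: 0.146
```

Emit:
move_arm(series=[[0,0,0,0,0,0],[0,0,0,0,0,0],[0,0,0,0,0,0],[0,0,2,0,0,0],[0,0,4,0,0,0],[0,0,5,0,0,0],[0,0,3,0,0,0],[0,0,0,0,0,0]], grip=0.5)

```text
clock: 24.2
position: [0.4121, -0.2891, 0.2536]
ee_rot: [2.017, 2.401, 0.005]
force: [0.0, 0.0, -0.4]
width: 0.501
```

Run:
```python
from h import *
s,im=grab('wrist'); save(im,'w10.png'); p=s['position']; print(p,s['force'],s['joints'].round(2))
s2,i2=grab('side'); save(i2,'s5.png')
inb=lambda uv:(uv[:,0]>0)&(uv[:,0]<639)&(uv[:,1]<479)&(uv[:,1]>0)
for z in (.076,.079):
  q,f=fit(s2,i2,(.411,-.287,.175),[(.244,.132,z)],inb,(.02,.02,.06)); print('side lid',z,q[:2].round(4),np.degrees(q[2]).round(2),f)
C=np.zeros((520,800,3),np.uint8)
C[:480,:300]=cv2.resize(im['color'][:,:,::-1],(300,225)).repeat(1,0)[0:0].size and 0 or 0
C[:225,:300]=cv2.resize(im['color'][:,:,::-1],(300,225))
C[:520,300:]=cv2.resize(i2['color'][210:418,260:460,::-1],(500,520)); cv2.imwrite('pics/c5.png',C)
for d in outline_of('side','clamp')[:1]: print(d['p'],d['rect'])
```

```text
[ 0.41211419 -0.28905425  0.25355371] [ 0.00698329  0.03799367 -0.43802378] [-0.23  0.3   0.95  1.91 -0.28  1.07  1.01]
side lid 0.076 [ 0.419  -0.2866] 10.57 2.6970059871673584
side lid 0.079 [ 0.4163 -0.289 ] 10.59 2.7103984355926514
0.75 [399.3, 232.3, 17.8, 39.7]
```

View pics/c5.png

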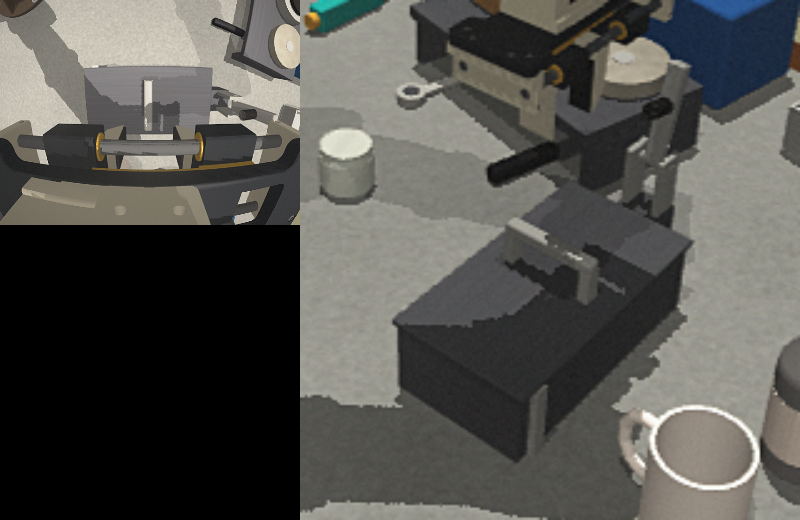

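Lid sits flush. The clamp arm leans away (~1.9 rad). I've used my 12 views, so I go on numerically: closed fingers go behind the arm, push it over along the case's x, then down.

Emit:
move_arm(series=[[4.6,0.84,1.5,0,0,0],[4.6,0.84,0,0,0,0],[4.6,0.84,0,0,0,0],[4.6,0.84,0,0,0,0],[4.6,0.84,0,0,0,0],[0,0,0,0,0,0],[0,0,0,0,0,0]], grip=0)

```text
clock: 25.05
position: [0.6404, -0.245, 0.2618]
ee_rot: [-2.017, -2.403, 0.003]
force: [-0.5, -0.7, 0.1]
width: 0.006
```

```bash
cat > cl.py <<'E'
from h import *
def clampfit(s,im,th0=None):
    # point of arm tip end from mask: compare projected arm silhouette with clamp mask
    H=np.array([.5636,-.2611,.110]); u=np.array([.985,.174,0]); z=np.array([0,0,1.]); v=np.array([-.174,.985,0])
    ds=outline_of('side','clamp'); 
    if not ds: print('no clamp'); return
    m=ds[0]['mask']; print('p',ds[0]['p'],ds[0]['rect']); best=[]
    g=cv2.cvtColor(im['color'],cv2.COLOR_RGB2GRAY)
    for th in np.arange(-.05,2.2,.05):
        a=-np.cos(th)*u+np.sin(th)*z; n=np.sin(th)*u+np.cos(th)*z
        P=[H+r*a+i*n+j*v for r in (0.01,.095) for i in (-.007,.007) for j in (-.009,.009)]
        k=np.zeros(m.shape,np.uint8); cv2.fillConvexPoly(k,cv2.convexHull(topix(s,im,P).round().astype(np.int32)),1)
        best.append(((k>0)[m].sum()/ (k.sum()),round(th,2)))
    print(sorted(best)[::-1][:4])
E
python3 - <<'E'
from cl import *
s,im=grab('side'); M=R.from_rotvec(s['ee_rot']).as_matrix(); print(s['position'],M.round(3),s['joints'].round(2),s['width'])
clampfit(s,im)
E
```

```text
[ 0.64036759 -0.24502014  0.26176038] [[-0.173  0.985 -0.004]
 [ 0.985  0.173  0.001]
 [ 0.002 -0.004 -1.   ]] [-0.19  0.63  0.84  1.42 -0.47  1.3   0.86] 0.006302520445475231
p 0.6 [444.9, 327.6, 36.4, 76.7]
[(np.float64(0.0), np.float64(2.15)), (np.float64(0.0), np.float64(2.1)), (np.float64(0.0), np.float64(2.05)), (np.float64(0.0), np.float64(2.0))]
```

Emit:
move_arm(series=[[0,-0.2,-3,0,0,0],[0,0,-3,0,0,0],[0,0,-1.5,0,0,0],[0,0,0,0,0,0]])

```text
clock: 25.55
position: [0.6386, -0.247, 0.1879]
ee_rot: [-2.02, -2.401, -0.0]
force: [0.2, 0.0, 1.4]
width: 0.006
```

Emit:
move_arm(series=[[-2,-0.35,0,0,0,0],[-1.5,-0.26,0,0,0,0],[-1.2,-0.21,0,0,0,0],[0,0,0,0,0,0]])

```text
clock: 25.95
position: [0.5924, -0.2568, 0.1915]
ee_rot: [2.023, 2.403, 0.003]
force: [1.1, -0.3, -0.6]
width: 0.007
```

Emit:
move_arm(series=[[-1,-0.17,0,0,0,0],[-1,-0.17,0,0,0,0],[-1,-0.17,0,0,0,0]])

```text
clock: 26.25
position: [0.5629, -0.2606, 0.1897]
ee_rot: [-2.02, -2.405, -0.002]
force: [2.9, 0.7, -0.6]
width: 0.004
```

Run:
```python
from cl import *
s,im=grab('side'); save(im,'s6.png')
print(s['position'],s['force'])
d=outline_of('side','clamp'); print([(x['p'],x['rect']) for x in d])
H=np.array([.5636,-.2611,.110]); u=np.array([.985,.174,0])
for th in (2,1.57,1.2,.9): print(th,topix(s,im,[H+.095*(-np.cos(th)*u+np.sin(th)*np.array([0,0,1]))]).round())
```

```text
[ 0.56292487 -0.26064919  0.18969366] [ 2.9467766   0.68135106 -0.62765278]
[(0.67, [388.9, 245.5, 16.2, 30.0]), (0.38, [300.3, 237.7, 33.7, 17.1])]
2 [[414. 234.]]
1.57 [[405. 238.]]
1.2 [[396. 247.]]
0.9 [[389. 258.]]
```

Emit:
move_arm(series=[[-1,-0.17,0,0,0,0],[-1,-0.17,0,0,0,0],[-0.9,-0.15,-0.7,0,0,0],[-0.9,-0.15,-0.7,0,0,0],[-0.6,-0.1,-1,0,0,0],[-0.6,-0.1,-0.9,0,0,0],[0,0,0,0,0,0]])

```text
clock: 27.05
position: [0.5117, -0.2688, 0.1551]
ee_rot: [-2.02, -2.401, -0.0]
force: [-0.6, 0.1, -0.4]
width: 0.004
```

Emit:
move_arm(series=[[-0.5,-0.1,-0.8,0,0,0],[-0.3,-0.05,-0.7,0,0,0],[0,0,-0.3,0,0,0]])

```text
clock: 27.35
position: [0.5047, -0.2706, 0.138]
ee_rot: [-2.02, -2.404, -0.001]
force: [-1.8, 0.6, 1.5]
width: 0.004
```

Run:
```python
from cl import *
s,im=grab('side'); print(s['position'],s['force'])
print([(x['p'],x['rect']) for x in outline_of('side','clamp')])
H=np.array([.5636,-.2611,.110]); u=np.array([.985,.174,0])
for th in (.4,.2,0): print(th,topix(s,im,[H+.095*(-np.cos(th)*u+np.sin(th)*np.array([0,0,1]))]).round())
```

```text
[ 0.50470069 -0.27061451  0.13797399] [-1.80472706  0.60687482  1.45848402]
[(0.67, [375.0, 269.5, 28.2, 28.5])]
0.4 [[380. 279.]]
0.2 [[378. 287.]]
0 [[377. 294.]]
```

Emit:
move_arm(series=[[-0.5,-0.1,-0.1,0,0,0],[0,0,-0.1,0,0,0],[0,0,-0.1,0,0,0],[0,0,0,0,0,0]])

```text
clock: 27.85
position: [0.5, -0.2719, 0.1363]
ee_rot: [-2.021, -2.404, -0.002]
force: [-3.5, 1.3, 7.9]
width: 0.004
```

Emit:
move_arm(series=[[0,0,-0.1,0,0,0],[0,0,-0.1,0,0,0],[0,0,0,0,0,0]])

```text
clock: 28.15
position: [0.5001, -0.272, 0.136]
ee_rot: [-2.021, -2.404, -0.004]
force: [-10.2, 6.1, 29.4]
width: 0.005
```

Firm stop at fingertip z ≈ 0.117, exactly the top of the level arm. Withdraw and check.

Emit:
move_arm(series=[[0,0,0.3,0,0,0],[0,0,2,0,0,0],[0,0,5,0,0,0],[-2,4,4,0,0,0],[-2,4.5,0,0,0,0],[-2,4.5,0,0,0,0],[0,4.5,0,0,0,0],[0,4.5,0,0,0,0]])

```text
clock: 28.95
position: [0.4431, -0.0566, 0.2403]
ee_rot: [-2.021, -2.404, -0.004]
force: [1.2, 0.5, 0.3]
width: 0.007
```

Run:
```python
from cl import *
s,im=grab('side'); save(im,'s7.png'); print(s['position'],s['force'])
inb=lambda uv:(uv[:,0]>0)&(uv[:,0]<639)&(uv[:,1]<479)&(uv[:,1]>0)
q,f=fit(s,im,(.411,-.287,.175),[(.244,.132,.076)],inb,(.015,.015,.06)); print('lid',q[:2].round(4),np.degrees(q[2]).round(2),f)
clampfit(s,im)
for t,z in (('file',.01),('spanner',.006),('tin',.02),('oil',.02),('wheel',.02),('mug',.02)):
  for d in outline_of('side',t)[:1]:
    v,u=np.nonzero(d['mask']); print(t,round(d['p'],2),np.round(d['rect']))
s,im=grab('wrist'); save(im,'w11.png')
for t,z in (('lid',.076),('tin',.05)):
  for d in outline_of('wrist',t)[:1]:
    r=minrect(s,im,d['mask'],z); print(t,round(d['p'],2),np.round(r[0],3),np.round(r[1],3),round(r[2],1))
```

```text
[ 0.44311883 -0.05655459  0.24032684] [1.17295348 0.48133581 0.31582312]
lid [ 0.4117 -0.2877] 9.9 0.8295928835868835
p 0.63 [372.1, 269.6, 32.1, 30.4]
[(np.float64(0.8457142857142858), np.float64(0.05)), (np.float64(0.8290155440414507), np.float64(-0.05)), (np.float64(0.813953488372093), np.float64(0.0)), (np.float64(0.7865497076023392), np.float64(0.1))]
file 0.74 [337. 265.  37.  19.]
spanner 0.45 [298. 237.  36.  14.]
tin 0.7 [269. 260.  22.  26.]
oil 0.78 [442. 328.  39.  76.]
wheel 0.75 [164. 190.  38.  24.]
mug 0.62 [387. 371.  59.  69.]
tin 0.79 [0.414 0.002] [0.052 0.053] 9.1
```

```bash
python3 -c "
from h import *
print(workorder.sign_off())"
```

```text
the job is handed in; nothing more can be done
None
```

The job is handed in at about 29 s on the robot's clock; sign-off gives no verdict. The burner is in the case, the lid is on and the clamp is down.

- **Burner:** I drew it out by its handle end on a slant past the tin and set it down clear of the rack. I then regripped it at the middle and laid it in the case. The wrist camera put it at (0.411, −0.289), against the fitted case centre of (0.411, −0.288).
- **Lid:** It seated at the expected height with a firm push-back. The final side-camera fit put it at (0.4117, −0.2877), yaw 9.9°, against about 10° for the case, so within about 1 mm.
- **Clamp:** I pushed it over and then down to a firm stop (29 N), with the fingertip at 0.117 m, the top of a level arm. The image check gave an angle of about 0 to 0.05 rad; its step is 0.05 rad, so the stop is the stronger evidence.
- **Other things on the bench:** The side camera showed the file, spanner, tin, oil, wheel and mug within a few pixels of where they started.

**Checks that disagreed or failed:**
- Two side-camera lid fits taken while the gripper partly hid it were poor, off by about 4–8 mm with high cost. I relied on the measured arm pose instead.
- Once the clamp detector picked out the oil bottle; I ignored that reading.
- In the last wrist picture the lid was not detected, so the lid's final position rests on the side view alone.

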